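# Press a bronze bushing home in a shoe last

## Robot

A 6-joint arm with a two-finger parallel gripper is mounted at the origin on the work surface. World frame = base frame: x ahead of the robot, y to its left, z up, the work surface at z = 0. Lengths are in m, angles in degrees, forces in N, time in s.
With the tool pointing down it reaches from about 0.4 to 0.825 m from the base axis. Payload 7 kg.
Tool frame: the origin (TCP) lies between the finger pads; the fingertips stand 11 mm ahead of it and the grasp point (between the pads) lies 8 mm behind it; z points along the fingers, y is the direction in which the jaws open and shut (so a half turn about z gives the same grasp; the last joint's range is limited). The gripper opens to 88 mm and grips with 3 to 60 N. Pads are 19 mm wide; open, the fingers measure 130 mm over their backs; the gripper's body (78 mm by 193 mm) begins 47 mm behind the grasp point.
Start: joints at [-54.425, 20.546, 0.682, 0, -70.136, -16.507], TCP at [0.22, -0.638, 0.238] pointing down, gripper open.
Joint ranges: [-176.03, 176.03], [-82.01, 121.73], [-58.28, 71.71], [-173.87, 95.51], [-174.79, -0.11], [-173.66, 173.66]. Speed limits (degrees/s): [136.94, 136.94, 172.46, 180, 180, 180].

## Interface

Orientations are given as [roll, pitch, yaw] about the fixed x, y, z axes, in that order (R = Rz(yaw) Ry(pitch) Rx(roll)).
In Python, from plant import r gives the robot as it stands.
- The arm moves only by the shell command python3 -m inch 'ROWS' [OPENING] [FORCE]. ROWS is JSON, a list of rows, each an object of numbers: "x", "y", "z": the shift along the tool's x, y, z as a fraction of full scale; "yaw": the turn about the tool's z as a fraction of full scale. In form: [{"x": .., "y": .., "z": .., "yaw": ..}, ...]. A call has 1 to 5 rows; each row shifts and turns the pose as measured when the row begins, along the tool's axes as they then stand; what a row does not reach is not made up. Full scale, the value 1, is 0.025 m for a shift and 4 degrees for a turn. A row lasts 1/12 s, in which the tool goes at most 41.7 mm and 7.16 degrees, less where a joint would pass 70% of its speed; a pose out of reach is approached as far as the arm can. A call with a number of a shift or a turn outside -1 to 1 is refused whole. A call with a gripper value outside its range is refused whole. OPENING is the opening, from -1 (shut) to 1 (fully open), set as the call begins (- or left out, the last holds). The fingers move at their own pace and stop on an object; FORCE is the grip in N (left out, the last holds). Time passes only in rows, so rows that do not move let the fingers close. It gives the time, the measured TCP pose, the force and the opening at its end, in the units of the state.
- r.get_state(): the state, without advancing time (a new reading comes with each control period).
- r.capture(name): name is "scene" or "top" or "wrist"; returns (picture, depth): 480x640x3 uint8, red, green, blue; 480x640 float32, m along the optical axis (not along the pixel's ray), 0 where there is no reading.
- r.camera_info(name): a dict with "mtx" (3x3 intrinsics, pixels), "pose" (4x4, takes a point from camera to world coordinates). Camera axes: x right, y down, z forward; pixel columns grow to the right and rows downward; lengths in m; the calibration is good to about 2 mm. The wrist camera is an equidistant fisheye: a pixel r from the principal point sees the ray r / f radians off the axis. A picture is of the moment at which its call begins: read the wrist's pose just before it. camera_info takes no time and is no camera call; for the wrist camera it gives the pose at the moment of the call.
- r.close_job(): hands the job in, once; it reports no verdict.
The state is a dict: "time_s": time; "joints": joint angles; "qd": joint speeds; "joint_torque": joint torques, N m; "tcp_pos": TCP position; "eef_rot": TCP orientation; "contact_force": force on the tool from outside, world axes, zero at the start; "moment": the same for the moment, N m; "gripper_width": finger opening in m.
Only numpy, scipy, OpenCV 4.12 (cv2) and the standard library are available. Lean on these libraries where they do the work, as an engineer would, in place of code of your own. Each camera call takes 0.05 s, during which the arm holds its last target. There are 200 camera calls.

## Task

Fit the bronze flanged bushing that stands in the steel dish into the bore in the top of the green shoe last: start it straight in the bore, then press it down by feel until its flange sits flush on the last all round, and let go. Never bear on the top of the last with more than 30 N, or it is damaged, and leave the mug, the tin and the hammer where they are.

Things in the scene. Friction and masses are not known exactly. Their poses are not given: they have to be found in the camera images.
- bushing_mid (a point): centre (half-way up, on the axis) of the loose bronze bushing, 80 g, standing flange up in the dish. 34 mm high: a sleeve 20 mm wide and 28 mm long, its foot chamfered 2 mm (over 3 mm of height), under a flange 30 mm wide and 6 mm thick. z points along the axis to the flange. The foot lies 17 mm below this point, the flange's underside 11 mm above
- bushing_head (a point): centre of the top face of the bushing's flange, 17 mm above its centre; a 12 mm hole runs down from here. When the bushing is home, flange flush on the last, this point lies 6 mm above bore_mouth
- bore_mouth (a point): centre of the mouth of the bore in the flat top of the green plastic shoe last, about 135 mm above the bench; z up along the bore, x towards the toe. The bore is 21 mm wide, 36 mm deep. The flat top is 36 mm wide across and reaches some 35 mm behind the mouth and 55 mm in front
- bore_grip (a point): on the bore's axis, 28 mm below its mouth, where the foot of the home bushing ends. From 8 mm below the mouth down to here six springy ribs of the wall grip the sleeve harder the deeper it goes: it does not drop in, stays where it is left, and takes 8 to 18 N (not known beforehand) to press home; the flange meeting the top is felt as the force rising beyond that, to 20 N and more
- cone: the upper block of the last (its green, flat-topped part with the bore); origin at the centre of the bore's mouth, axes as there. It must never be borne on with more than 30 N, by the flange, the foot of the bushing or the fingers
- cradle: fixed plywood cradle, 330 x 110 x 16 mm, aluminium cheeks at the heel up to 82 mm above the bench; origin on the bench below the bore, x to the toe; it reaches 83 mm behind and 247 mm ahead of it. The last stands in it on rubber pads: pressed down, it sinks (bore and all) about 1 mm for each 4.5 N, up to 5.5 mm, and is solid beyond; let go, it rises again
- dish: fixed round steel dish in which the bushing stands, 112 mm wide over a 10 mm high rim, 96 mm wide at the bottom, floor 3 mm thick; origin at the centre of its underside
- mug: loose white mug, 72 mm wide and 85 mm high, handle at its +y side; origin at the centre of its underside; to be left alone
- tin: loose red tin with a steel lid, 80 mm wide and 27 mm high; origin at the centre of its underside; to be left alone
- hammer: loose hammer, 260 mm long, lying on the bench along its x axis; origin half-way along it, on the bench; to be left alone

How it is judged (in metres and radians):
On the way:
1. the bushing is started straight in the bore: its foot more than 6 mm below the mouth, within 4 mm of the axis and upright within 0.12 rad (z of bushing_mid in the frame of bore_mouth below 0.011 m and horizontal distance between bushing_mid and bore_mouth below 0.004 m and angle between bushing_mid's own z axis and vertical below 0.12 rad), for 0.2 s.
At the end, for the whole second after the job is handed in: the bushing stands fully home in the bore: its flange within 1.5 mm of the top of the last, its axis within 3 mm of the bore's and within 0.06 rad of upright; the mug, tin and hammer stand within 30 mm of where they were (z of bushing_mid in the frame of bore_mouth below -0.0095 m and horizontal distance between bushing_mid and bore_mouth below 0.003 m and angle between bushing_mid's own z axis and vertical below 0.06 rad and distance of each of mug, tin, hammer from where it was at the start of the episode below 0.03 m); the robot touches nothing.
It fails at once if the bushing bears on the top of the last with more than 30 N (contact force between bushing and cone above 30 N).
It fails at once if the robot itself bears on the top of the last with more than 30 N (contact force between any of the fingers, the arm and cone above 30 N).
It fails at once if the mug is moved more than 30 mm (distance of mug from where it was at the start of the episode above 0.03 m).
It fails at once if the tin is moved more than 30 mm (distance of tin from where it was at the start of the episode above 0.03 m).
It fails at once if the hammer is moved more than 30 mm (distance of hammer from where it was at the start of the episode above 0.03 m).
It also fails if it takes over 45 s, if anything falls off the work surface, if the arm or the gripper's body presses on something with over 40 N, if the wrist force passes 120 N, or if a joint passes its speed limit or range.

## Working session

There is one attempt and no reset: what is moved stays moved. The work goes in short steps, Python scripts to look and compute and a shell command to move; the robot and the scene stay as the last step left them, time stands still between calls to the robot, and variables do not carry over. Pictures are saved under pics/ and viewed, about 8 in all and at most 12, crops included, and the job is handed in when it is done.

```bash
ls; mkdir -p pics
python3 - <<'E'
from plant import r
import cv2,numpy as np
print(r.get_state())
for n in("top","scene"):
    p,d=r.capture(n); np.savez(f"pics/{n}0.npz",p=p,d=d)
    cv2.imwrite(f"pics/{n}0.png",p[...,::-1]); i=r.camera_info(n); print(n,i["mtx"].tolist(),np.round(i["pose"],4).tolist())
E
```

```text
pics
{'time_s': 0.0, 'joints': array([-5.44244918e+01,  2.05882133e+01,  6.31482279e-01, -1.83799093e-02,
       -7.01365326e+01, -1.65066421e+01]), 'qd': array([-0.07311963, -0.06148876,  0.01920131,  0.03744464,  0.0944529 ,
       -0.03703391]), 'joint_torque': array([-3.16729136e-03, -5.82723498e+01,  2.93035322e+01,  6.99691236e+00,
        6.65183121e-03, -1.39541976e-04]), 'tcp_pos': array([ 0.2203207 , -0.63750895,  0.23664712]), 'eef_rot': array([ 1.79905671e+02, -9.93472864e-03, -1.60937385e+02]), 'contact_force': array([0.30569447, 0.23552998, 0.28871849]), 'moment': array([-0.02106743, -0.00915499, -0.00875079]), 'gripper_width': 0.08753808527490407}
top [[476.10188032536854, 0.0, 322.3404213013557], [0.0, 476.10188032536854, 245.40253430702137], [0.0, 0.0, 1.0]] [[0.028, -0.9943, 0.1028, 0.4108], [-0.9996, -0.0284, -0.0018, -0.0403], [0.0047, -0.1027, -0.9947, 1.1246], [0.0, 0.0, 0.0, 1.0]]
scene [[520.5327874826422, 0.0, 316.6927985304217], [0.0, 520.5327874826422, 235.067913506535], [0.0, 0.0, 1.0]] [[-0.47, 0.5155, -0.7165, 1.3216], [0.8827, 0.2692, -0.3853, 0.3913], [-0.0058, -0.8135, -0.5815, 0.7875], [0.0, 0.0, 0.0, 1.0]]
```

View pics/top0.png

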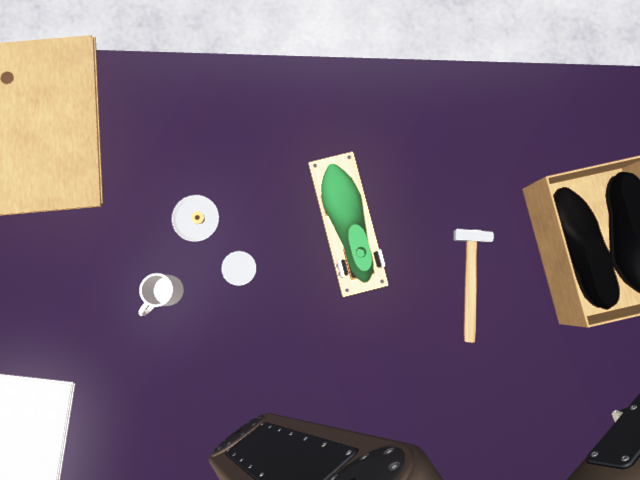

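View pics/scene0.png

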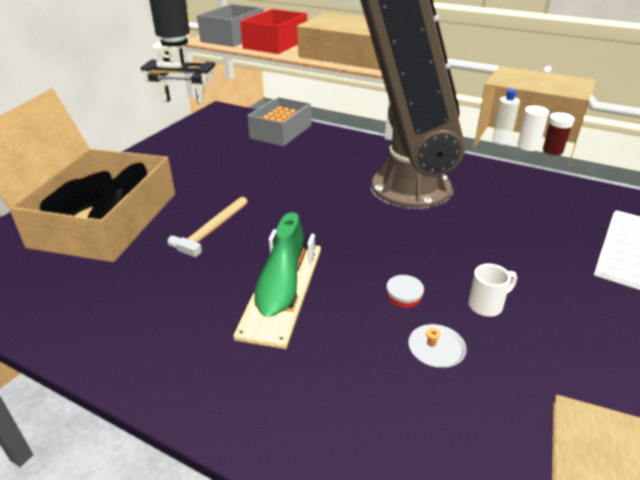

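```bash
cat > h.py <<'E'
import numpy as np,cv2
from plant import r
from scipy.spatial.transform import Rotation as R
def onplane(name,uv,z,info=None):
    i=info or r.camera_info(name);K=i["mtx"];T=np.array(i["pose"])
    x=(uv[0]-K[0][2])/K[0][0];y=(uv[1]-K[1][2])/K[1][1]
    if name=="wrist":
        t=np.hypot(x,y);s=np.sin(t)/t if t>1e-9 else 1;d=np.array([x*s,y*s,np.cos(t)])
    else:d=np.array([x,y,1.])
    d=T[:3,:3]@d;return T[:3,3]+d*(z-T[2,3])/d[2]
def rows(dxyz):
    s=r.get_state();Rm=R.from_euler('xyz',s["eef_rot"],degrees=True)
    return Rm.inv().apply(dxyz)/0.025
def cents(m,n=1):
    c,_=cv2.findContours(m.astype(np.uint8),cv2.RETR_EXTERNAL,cv2.CHAIN_APPROX_NONE)
    return sorted(c,key=cv2.contourArea)[::-1][:n]
def snap(name,f):
    i=r.camera_info(name);p,d=r.capture(name);np.savez(f"pics/{f}.npz",p=p,d=d)
    cv2.imwrite(f"pics/{f}.png",p[...,::-1]);return i,p,d
E
python3 - <<'E'
from h import *
for n,box,bb in(("top",(320,150,385,290),(180,200,216,236)),("scene",(240,205,310,320),(415,322,455,355))):
    p=np.load(f"pics/{n}0.npz")["p"];hsv=cv2.cvtColor(p,cv2.COLOR_RGB2HSV)
    x0,y0,x1,y1=bb;m=np.zeros(p.shape[:2],bool);m[y0:y1,x0:x1]=True
    o=m&(hsv[...,1]>90)&(hsv[...,0]<30)
    c=cents(o)[0];e=cv2.minEnclosingCircle(c);print(n,"bush",e,cv2.boundingRect(c))
    print("flange top z.037",onplane(n,e[0],.037))
    x0,y0,x1,y1=box
    g=hsv[y0:y1,x0:x1];
    if n=="top":
        print(onplane(n,(361,251.5),.135),"toe",onplane(n,(333,170),.03),onplane(n,(366,275),.13))
        big=cv2.resize(p[215:295,325:395],None,fx=8,fy=8,interpolation=cv2.INTER_NEAREST)
    else:
        b2=cv2.resize(p[205:255,265:315],None,fx=4,fy=4,interpolation=cv2.INTER_NEAREST);big[:200,:200]=b2 if 0 else big[:200,:200]
cv2.imwrite("pics/crop.png",big[...,::-1])
d=np.load("pics/top0.npz")["d"];print(d[235:270:3,350:372:2].round(3))
E
```

```text
top bush ((197.0, 217.0), 3.1623775959014893) (194, 214, 7, 7)
flange top z.037 [0.58090758 0.24880114 0.037     ]
[ 0.50265507 -0.12307548  0.135     ] toe [ 0.70279184 -0.0622773   0.03      ] [ 0.45416545 -0.1349018   0.13      ]
scene bush ((432.125, 336.5), 8.761699676513672) (426, 328, 14, 18)
flange top z.037 [0.59246193 0.25249554 0.037     ]
[[1.001 0.995 0.997 0.995 0.996 0.996 0.999 0.998 1.03  1.119 1.114]
 [0.998 1.001 0.998 0.997 0.998 0.998 0.999 0.996 0.996 1.122 1.115]
 [0.995 0.996 1.    0.995 0.995 0.995 0.997 0.996 0.996 1.05  1.113]
 [0.995 0.998 0.995 0.994 0.994 0.997 0.995 0.995 0.994 0.995 1.116]
 [0.996 0.995 0.996 0.996 0.992 0.999 1.001 0.996 0.996 0.992 1.116]
 [0.    0.996 0.996 0.994 1.033 1.031 1.031 1.017 0.996 0.997 0.995]
 [1.014 0.996 0.994 0.997 1.032 1.031 1.03  1.028 0.996 0.992 0.996]
 [1.019 1.    0.997 0.991 0.995 1.032 1.026 0.994 0.991 0.997 0.99 ]
 [1.024 1.009 0.993 0.    0.993 0.992 0.992 0.992 0.992 0.992 0.993]
 [1.031 1.018 0.999 0.994 0.992 0.993 0.992 0.993 0.993 0.99  0.992]
 [1.038 1.024 1.007 0.993 0.993 0.992 0.991 0.993 0.992 0.993 0.993]
 [1.046 1.029 1.019 1.007 0.999 0.992 0.99  0.991 0.99  0.99  0.995]]
```

View pics/crop.png

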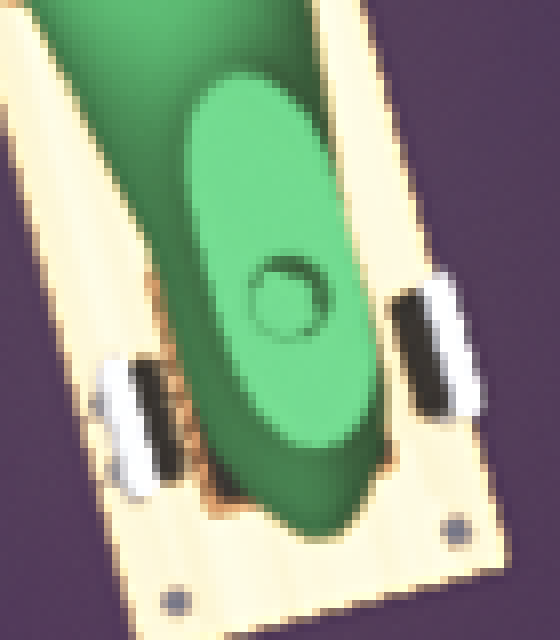

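```bash
python3 -m inch '[{"x":-0.96,"y":0.88},{"x":-0.96,"y":0.88},{"x":-0.96,"y":0.88},{"x":-0.96,"y":0.88},{"x":-0.96,"y":0.88}]' && python3 -m inch '[{"x":-0.96,"y":0.88},{"x":-0.96,"y":0.88},{"x":-0.96,"y":0.88},{"x":-0.96,"y":0.88},{"x":-0.96,"y":0.88}]' && python3 -m inch '[{"x":-0.96,"y":0.88},{"x":-0.96,"y":0.88},{"x":-0.96,"y":0.88},{"x":-0.96,"y":0.88},{"x":0,"y":0}]'
python3 - <<'E'
from h import *
i,p,d=snap("wrist","w1");s=r.get_state();print(s["tcp_pos"],s["eef_rot"],s["contact_force"]);print(i["mtx"],i["pose"].round(4))
T=np.array(i["pose"]);Rm=R.from_euler('xyz',s["eef_rot"],degrees=True);print("cam in tool",Rm.inv().apply(T[:3,3]-s["tcp_pos"]));print(Rm.inv().as_matrix()@T[:3,:3])
print(rows([.502-s["tcp_pos"][0],-.122-s["tcp_pos"][1],0]))
E
```

```text
[ 0.22035853 -0.63765481  0.23685265] [ 1.79928646e+02 -9.41202324e-03 -1.60936335e+02] [0.45069197 1.01037583 0.17607703]
[[371.64829954   0.         316.95580246]
 [  0.         371.64829954 227.72107632]
 [  0.           0.           1.        ]] [[-0.3266  0.9062  0.2686  0.1477]
 [ 0.9451  0.3129  0.0939 -0.6632]
 [ 0.001   0.2846 -0.9587  0.3846]
 [ 0.      0.      0.      1.    ]]
cam in tool [ 0.07706823 -0.00025557 -0.14772845]
[[ 2.93128968e-05 -9.58609278e-01 -2.84724868e-01]
 [ 9.99999976e-01  8.93095728e-05 -1.97735060e-04]
 [ 2.14979320e-04 -2.84724856e-01  9.58609258e-01]]
[-1.73847051e+01  1.58153920e+01  1.68400031e-02]validation failed for argument at $[0]...
```

View pics/w1.png

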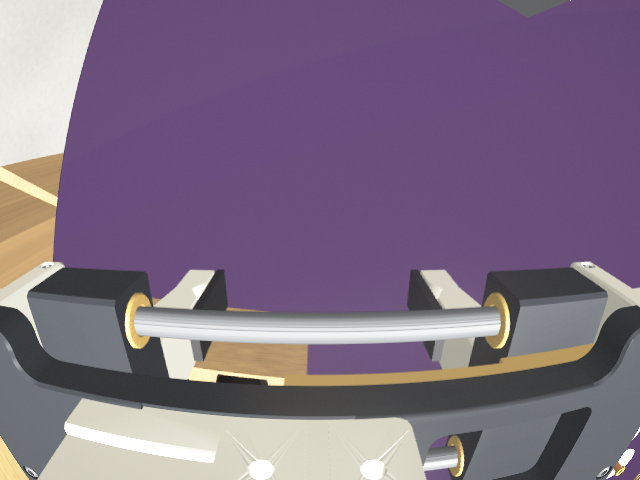

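```bash
python3 -m inch '[{"x":-0.96,"y":0.88,"z":0,"yaw":0},{"x":-0.96,"y":0.88,"z":0,"yaw":0},{"x":-0.96,"y":0.88,"z":0,"yaw":0},{"x":-0.96,"y":0.88,"z":0,"yaw":0},{"x":-0.96,"y":0.88,"z":0,"yaw":0}]' && python3 -m inch '[{"x":-0.96,"y":0.88,"z":0,"yaw":0},{"x":-0.96,"y":0.88,"z":0,"yaw":0},{"x":-0.96,"y":0.88,"z":0,"yaw":0},{"x":-0.96,"y":0.88,"z":0,"yaw":0},{"x":-0.96,"y":0.88,"z":0,"yaw":0}]' && python3 -m inch '[{"x":-0.96,"y":0.88,"z":0,"yaw":0},{"x":-0.96,"y":0.88,"z":0,"yaw":0},{"x":-0.96,"y":0.88,"z":0,"yaw":0},{"x":-0.96,"y":0.88,"z":0,"yaw":0},{"x":-0.9,"y":0.8,"z":0,"yaw":0}]'
python3 - <<'E'
from h import *
s=r.get_state();print(s["tcp_pos"],s["eef_rot"],s["contact_force"],s["time_s"])
print(rows([.502-s["tcp_pos"][0],-.122-s["tcp_pos"][1],0]))
E
```

```text
time_s: 0.57
tcp_pos: [0.2964, -0.4934, 0.2324]
eef_rot: [179.6, -0.2, -161.4]
contact_force: [0.7, 0.6, -0.1]
gripper_width: 0.0875
time_s: 0.98
tcp_pos: [0.3767, -0.3432, 0.2318]
eef_rot: [179.5, -0.2, -161.5]
contact_force: [1.3, -0.4, -0.4]
gripper_width: 0.0876
time_s: 1.4
tcp_pos: [0.4565, -0.1948, 0.2324]
eef_rot: [179.5, -0.2, -161.5]
contact_force: [-0.1, -0.5, 0.5]
gripper_width: 0.0874
[ 0.45654061 -0.19479331  0.23244197] [ 1.79521519e+02 -1.65892729e-01 -1.61498802e+02] [-0.1049104  -0.4832452   0.47951663] 1.4
[-2.6483493   2.18421802  0.01057274]
```

```bash
python3 -m inch '[{"x":-0.9,"y":0.73,"z":0,"yaw":0},{"x":-0.9,"y":0.73,"z":0,"yaw":0},{"x":-0.9,"y":0.73,"z":0,"yaw":0},{"x":0,"y":0,"z":0,"yaw":0},{"x":0,"y":0,"z":0,"yaw":0}]'
python3 - <<'E'
from h import *
i,p,d=snap("wrist","w2");s=r.get_state();print(s["tcp_pos"],s["eef_rot"])
T=np.array(i["pose"]);Rm=R.from_euler('xyz',s["eef_rot"],degrees=True)
print(Rm.inv().apply(T[:3,3]-s["tcp_pos"]))
E
```

```text
time_s: 1.82
tcp_pos: [0.5067, -0.112, 0.2325]
eef_rot: [179.5, -0.1, -161.1]
contact_force: [-0.2, -0.0, -0.6]
gripper_width: 0.0878
[ 0.50670539 -0.11224014  0.23242844] [ 1.79489660e+02 -1.18364312e-01 -1.61182526e+02]
[ 7.69730699e-02 -5.03974466e-05 -1.47906031e-01]
```

View pics/w2.png

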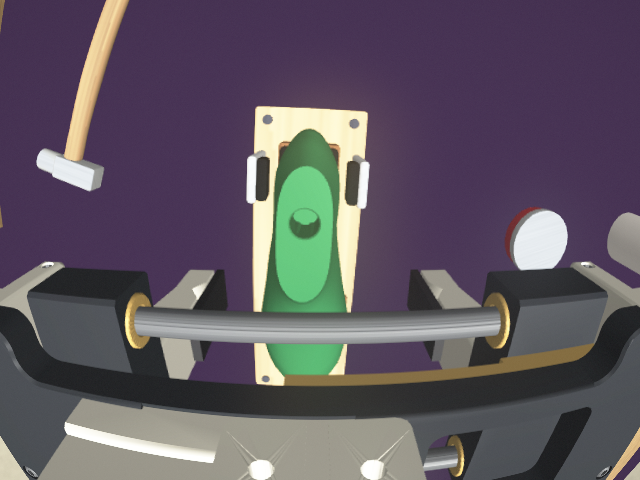

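```bash
cat >> h.py <<'E'
def bore(p,i,c,w=24,z=.135):
    # ellipse of the mouth: rim edge from gradient, rays from the centre
    g=cv2.GaussianBlur(p[...,1].astype(np.float32),(0,0),.8);pts=[]
    for a in np.linspace(0,2*np.pi,72,endpoint=False):
        rr=np.arange(8,w,.25);v=cv2.remap(g,(c[0]+rr*np.cos(a)).astype(np.float32)[None],(c[1]+rr*np.sin(a)).astype(np.float32)[None],1)[0]
        q=np.gradient(v);k=q.argmax()
        if q[k]>1: pts.append((c[0]+rr[k]*np.cos(a),c[1]+rr[k]*np.sin(a)))
    pts=np.array(pts,np.float32);P=np.array([onplane("wrist",u,z,i) for u in pts])[:,:2]
    for _ in range(6):
        A=np.c_[2*P,np.ones(len(P))];s=np.linalg.lstsq(A,(P**2).sum(1),rcond=None)[0];R0=np.sqrt(s[2]+s[0]**2+s[1]**2)
        e=np.abs(np.hypot(*(P-s[:2]).T)-R0);P=P[e<max(.0006,2*np.median(e))]
    return s[:2],R0,len(P)
E
python3 - <<'E'
from h import *
i=r.camera_info("wrist");f=np.load("pics/w2.npz");p,d=f["p"],f["d"]
print(bore(p,i,(305,222)),r.get_state()["tcp_pos"])
# height of flat top
T=np.array(i["pose"]);K=i["mtx"]
def pt(u,v):
    q=onplane("wrist",(u,v),.1,i)-T[:3,3];ax=T[:3,2]@q;return T[:3,3]+q*d[v,u]/ax
for u,v in((305,190),(305,255),(290,260),(320,250),(305,222),(300,280),(265,119)):print(u,v,pt(u,v).round(4))
top=cv2.resize(p[195:250,275:335],None,fx=6,fy=6);cv2.imwrite("pics/c2.png",top[...,::-1])
E
```

```text
(array([ 0.50187262, -0.12247701]), np.float64(0.01103057061380604), 68) [ 0.50670539 -0.11224014  0.23242844]
305 190 [ 0.4798 -0.1294  0.1358]
305 255 [ 0.5238 -0.1148  0.1356]
290 260 [ 0.5306 -0.1237  0.1361]
320 250 [ 0.5168 -0.1061  0.1358]
305 222 [ 0.5107 -0.12    0.0997]
300 280 [ 0.5432 -0.1122  0.1358]
265 119 [ 0.447  -0.184   0.0184]
```

```bash
python3 -m inch '[{"x":-0.58,"y":0.98,"z":0,"yaw":0},{"x":-0.58,"y":0.98,"z":0,"yaw":0},{"x":-0.58,"y":0.98,"z":0,"yaw":0},{"x":-0.58,"y":0.98,"z":0,"yaw":0},{"x":-0.58,"y":0.98,"z":0,"yaw":0}]' 0.1 20 && python3 -m inch '[{"x":-0.58,"y":0.98,"z":0,"yaw":0},{"x":-0.58,"y":0.98,"z":0,"yaw":0},{"x":-0.58,"y":0.98,"z":0,"yaw":0},{"x":-0.58,"y":0.98,"z":0,"yaw":0},{"x":-0.58,"y":0.98,"z":0,"yaw":0}]' && python3 -m inch '[{"x":-0.58,"y":0.98,"z":0,"yaw":0},{"x":-0.58,"y":0.98,"z":0,"yaw":0},{"x":-0.4,"y":0.5,"z":0,"yaw":0},{"x":0,"y":0,"z":0,"yaw":0},{"x":0,"y":0,"z":0,"yaw":0}]'
cat >> h.py <<'E'
def bush(p,i,z=.037,rmin=0,box=None,f=None):
    hsv=cv2.cvtColor(p,cv2.COLOR_RGB2HSV)
    o=(hsv[...,1]>90)&(hsv[...,0]<30)&(hsv[...,2]>60)
    if box: m=np.zeros_like(o);m[box[1]:box[3],box[0]:box[2]]=1;o&=m
    c=cents(o,3);return [(cv2.contourArea(k),cv2.minEnclosingCircle(k),cv2.boundingRect(k),onplane("wrist",cv2.minEnclosingCircle(k)[0],z,i)) for k in c]
E
python3 - <<'E'
from h import *
i,p,d=snap("wrist","w3");s=r.get_state();print(s["tcp_pos"],s["eef_rot"])
for b in bush(p,i,box=(220,100,420,310)):print(b)
E
```

```text
time_s: 2.28
tcp_pos: [0.5339, 0.0238, 0.233]
eef_rot: [179.5, -0.2, -161.8]
contact_force: [0.1, 0.6, 0.6]
gripper_width: 0.0595
time_s: 2.7
tcp_pos: [0.5644, 0.1637, 0.2343]
eef_rot: [179.5, -0.2, -162.2]
contact_force: [0.6, 0.6, 0.5]
gripper_width: 0.0485
time_s: 3.12
tcp_pos: [0.5844, 0.237, 0.2333]
eef_rot: [179.5, -0.4, -162.3]
contact_force: [-0.2, 0.4, -0.2]
gripper_width: 0.048
[0.58436897 0.23665323 0.23323027] [ 179.53078197   -0.35345982 -162.32047772]
(699.5, ((329.2486267089844, 203.67486572265625), 15.424989700317383), (314, 189, 31, 31), array([0.58060667, 0.24924076, 0.037     ]))
(1.5, ((418.5, 306.5), 2.549609661102295), (418, 304, 2, 6), array([0.65794637, 0.37653243, 0.037     ]))
```

View pics/w3.png

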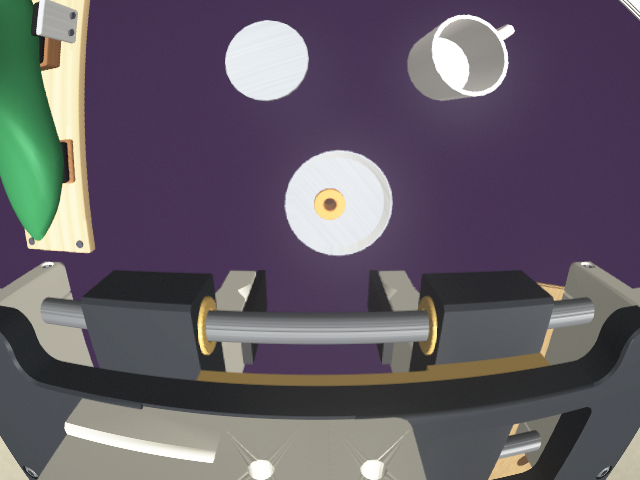

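```bash
python3 -m inch '[{"x":0,"y":0.53,"z":0.8,"yaw":0},{"x":0,"y":0,"z":0.9,"yaw":0},{"x":0,"y":0,"z":1,"yaw":0},{"x":0,"y":0,"z":1,"yaw":0},{"x":0,"y":0,"z":1,"yaw":0}]' && python3 -m inch '[{"x":0,"y":0,"z":0.8,"yaw":0},{"x":0,"y":0,"z":0.4,"yaw":0},{"x":0,"y":0,"z":0,"yaw":0},{"x":0,"y":0,"z":0,"yaw":0}]'
python3 - <<'E'
from h import *
i,p,d=snap("wrist","w4");s=r.get_state();print(s["tcp_pos"],s["eef_rot"])
for b in bush(p,i,box=(220,100,420,310))[:1]:print(b,rows(b[3]-s["tcp_pos"]))
E
```

```text
time_s: 3.58
tcp_pos: [0.5834, 0.2454, 0.1206]
eef_rot: [179.3, 0.4, -162.6]
contact_force: [0.1, 0.3, 0.7]
gripper_width: 0.0484
time_s: 3.92
tcp_pos: [0.5807, 0.2384, 0.0851]
eef_rot: [179.5, -0.0, -163.0]
contact_force: [0.6, -0.5, 0.3]
gripper_width: 0.0484
[0.58081971 0.23852273 0.08541931] [ 1.79469617e+02 -2.06011693e-02 -1.62953880e+02]
(2056.0, ((334.94635009765625, 261.5501403808594), 27.207988739013672), (310, 235, 52, 54), array([0.57883033, 0.24854933, 0.037     ])) [-0.04218558  0.38882619  1.9404399 ]
```

```bash
python3 -m inch '[{"x":0,"y":0.42,"z":0.2,"yaw":0},{"x":0,"y":0,"z":0.4,"yaw":0},{"x":0,"y":0,"z":0.4,"yaw":0},{"x":0,"y":0,"z":0,"yaw":0},{"x":0,"y":0,"z":0,"yaw":0}]'
python3 - <<'E'
from h import *
i,p,d=snap("wrist","w5");s=r.get_state();print(s["tcp_pos"],s["eef_rot"])
for b in bush(p,i,box=(270,100,370,307))[:1]:print(b,rows(b[3]-s["tcp_pos"]))
E
```

```text
time_s: 4.38
tcp_pos: [0.5801, 0.2511, 0.0637]
eef_rot: [179.3, 0.4, -162.9]
contact_force: [1.2, -0.0, 0.7]
gripper_width: 0.0481
[0.57987871 0.25101043 0.06347612] [ 179.31446567    0.41349078 -162.95387718]
(2592.0, ((313.5, 269.99151611328125), 31.092304229736328), (285, 239, 58, 62), array([0.57813192, 0.24866473, 0.037     ])) [ 0.10194722 -0.08188146  1.05743267]
```

```bash
python3 -m inch '[{"x":0.04,"y":-0.08,"z":0.4,"yaw":0},{"x":0,"y":0,"z":0.4,"yaw":0},{"x":0,"y":0,"z":0.15,"yaw":0},{"x":0,"y":0,"z":0,"yaw":0},{"x":0,"y":0,"z":0,"yaw":0}]'
python3 - <<'E'
from h import *
i,p,d=snap("wrist","w6");s=r.get_state();print(s["tcp_pos"],s["eef_rot"],s["contact_force"])
E
```

```text
time_s: 4.85
tcp_pos: [0.5796, 0.2488, 0.0373]
eef_rot: [179.3, 0.4, -163.0]
contact_force: [0.3, 0.2, -0.1]
gripper_width: 0.0481
[0.57953935 0.24877583 0.03723423] [ 179.31737993    0.40574709 -162.95382775] [-0.20575037 -0.53983465  0.26022661]
```

View pics/w6.png

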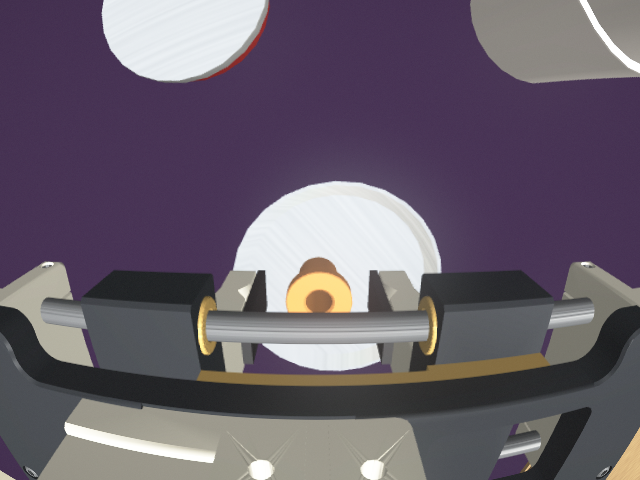

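```bash
python3 -m inch '[{"x":0,"y":0,"z":0,"yaw":0},{"x":0,"y":0,"z":0,"yaw":0},{"x":0,"y":0,"z":0,"yaw":0},{"x":0,"y":0,"z":0,"yaw":0},{"x":0,"y":0,"z":0,"yaw":0}]' -1 40 && python3 -m inch '[{"x":0,"y":0,"z":-0.2,"yaw":0},{"x":0,"y":0,"z":-0.4,"yaw":0},{"x":0,"y":0,"z":-0.6,"yaw":0},{"x":0,"y":0,"z":0,"yaw":0},{"x":0,"y":0,"z":0,"yaw":0}]'
python3 - <<'E'
from h import *
i,p,d=snap("wrist","w7");s=r.get_state();print(s["tcp_pos"],s["eef_rot"],s["contact_force"])
cv2.imwrite("pics/w7c.png",cv2.resize(p[210:370,220:420],None,fx=4,fy=4)[...,::-1])
E
```

```text
time_s: 5.32
tcp_pos: [0.5801, 0.2491, 0.0382]
eef_rot: [179.3, 0.5, -163.0]
contact_force: [0.5, 0.1, -1.1]
gripper_width: 0.0283
time_s: 5.73
tcp_pos: [0.5798, 0.2485, 0.0712]
eef_rot: [179.3, 0.5, -163.0]
contact_force: [0.2, -0.9, -1.1]
gripper_width: 0.0278
[0.58024206 0.24874794 0.07160725] [ 179.29275328    0.52845396 -162.93722489] [-0.11928426 -0.42524513  0.51941815]
```

View pics/w7c.png

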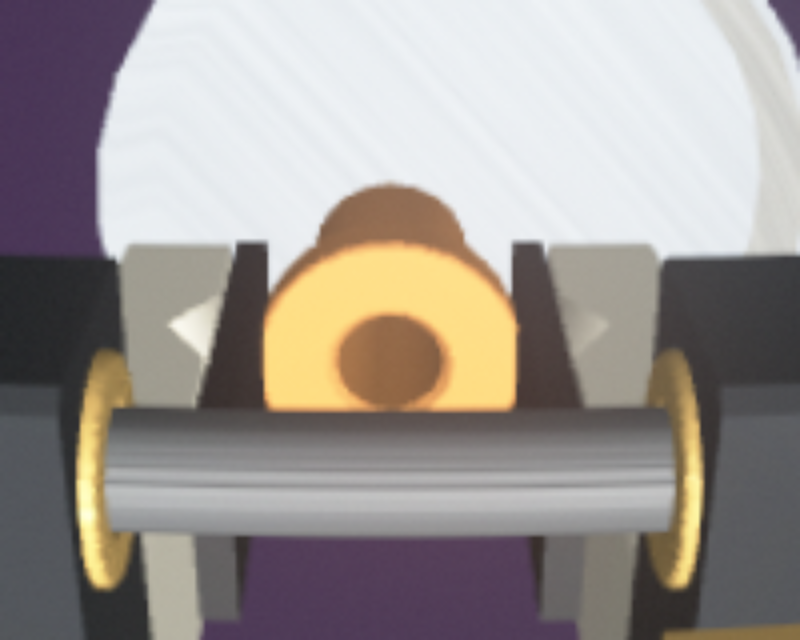

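```bash
cat >> h.py <<'E'
def tray(uv,zt):
    "point at tool depth zt seen at wrist pixel uv, in tool frame (fixed mounting)"
    M=np.array([[0,-.958609,-.284725],[1,0,0],[0,-.284725,.958609]]);o=np.array([.07702,-.00015,-.14782])
    K=r.camera_info("wrist")["mtx"];x=(uv[0]-K[0][2])/K[0][0];y=(uv[1]-K[1][2])/K[1][1];t=np.hypot(x,y);s=np.sin(t)/t
    d=M@[x*s,y*s,np.cos(t)];return o+d*(zt-o[2])/d[2]
E
python3 - <<'E'
from h import *
p=np.load("pics/w7.npz")["p"]
hsv=cv2.cvtColor(p,cv2.COLOR_RGB2HSV);b=(hsv[...,1]>90)&(hsv[...,0]<30);b[:230]=0;b[313:]=0;b[:,:270]=0;b[:,370:]=0
g=p.max(2)>225
fl=cents(b&g)[0];print("flange",cv2.boundingRect(fl))
hole=cents(b&(p.max(2)<190)&(np.indices(b.shape)[0]>283))[0]
print("hole",cv2.fitEllipse(hole))
# top face outline upper arc -> tool points, circle of known radius 15
for zt in(-.002,0,.002):
    Q=np.array([tray(q[0],zt)[:2] for q in fl if q[0][1]<296 ])
    A=np.c_[2*Q,np.ones(len(Q))];s=np.linalg.lstsq(A,(Q**2).sum(1),rcond=None)[0]
    print(zt,"outline",s[:2]*1e3,np.sqrt(s[2]+s[0]**2+s[1]**2)*1e3,"hole",tray(cv2.fitEllipse(hole)[0],zt)*1e3)
sl=cents(b)[0][:,0];print("sleeve top row",sl[:,1].min(),sl[sl[:,1]<sl[:,1].min()+6])
for zt in(.031,.034):print([ (tray((317.5,v),zt)*1e3).round(1) for v in(255.5,256.5,258)])
E
```

```text
flange (286, 271, 63, 41)
hole ((317.5706787109375, 300.58770751953125), (23.262760162353516, 25.550477981567383), 117.21408081054688)
-0.002 outline [ 5.56410414 -0.03055638] 9.651223123279541 hole [ 0.21577819  0.12092794 -2.        ]
0 outline [ 4.58404797 -0.02891815] 9.78359485724305 hole [-0.83763316  0.12464386  0.        ]
0.002 outline [ 3.60399179 -0.02727992] 9.915966591206564 hole [-1.89104451  0.12835979  2.        ]
sleeve top row 257 [[312 257]
 [311 258]
 [310 258]
 [309 259]
 [308 259]
 [307 259]
 [306 260]
 [305 261]
 [304 262]
 [331 262]
 [330 262]
 [329 261]
 [329 260]
 [328 260]
 [327 259]
 [326 259]
 [325 258]
 [324 258]
 [323 258]
 [322 257]
 [321 257]
 [320 257]
 [319 257]
 [318 257]
 [317 257]
 [316 257]
 [315 257]
 [314 257]
 [313 257]]
[array([ 9. ,  0.1, 31. ]), array([ 8.5,  0.1, 31. ]), array([ 7.6,  0.1, 31. ])]
[array([ 7.9,  0.1, 34. ]), array([ 7.3,  0.1, 34. ]), array([ 6.5,  0.1, 34. ])]
```

```bash
python3 -m inch '[{"x":0,"y":0,"z":-0.7,"yaw":0},{"x":0,"y":0,"z":-1,"yaw":0},{"x":0,"y":0,"z":-1,"yaw":0},{"x":0,"y":0,"z":-1,"yaw":0},{"x":0,"y":0,"z":-1,"yaw":0}]' && python3 -m inch '[{"x":0.3,"y":-0.5,"z":-0.4,"yaw":0},{"x":0.52,"y":-0.95,"z":0,"yaw":0},{"x":0.52,"y":-0.95,"z":0,"yaw":0},{"x":0.52,"y":-0.95,"z":0,"yaw":0},{"x":0.52,"y":-0.95,"z":0,"yaw":0}]' && python3 -m inch '[{"x":0.52,"y":-0.95,"z":0,"yaw":0},{"x":0.52,"y":-0.95,"z":0,"yaw":0},{"x":0.52,"y":-0.95,"z":0,"yaw":0},{"x":0.52,"y":-0.95,"z":0,"yaw":0},{"x":0.3,"y":-0.5,"z":0,"yaw":0}]'
python3 - <<'E'
from h import *
s=r.get_state();print(s["tcp_pos"],s["eef_rot"],s["contact_force"])
print(rows([.5019-s["tcp_pos"][0],-.1225-s["tcp_pos"][1],0]))
E
```

```text
time_s: 6.2
tcp_pos: [0.5754, 0.2443, 0.1848]
eef_rot: [179.5, -0.3, -163.0]
contact_force: [-0.3, 0.5, -0.8]
gripper_width: 0.0276
time_s: 6.62
tcp_pos: [0.5513, 0.1243, 0.1986]
eef_rot: [179.4, 0.2, -162.7]
contact_force: [0.5, -0.7, -0.3]
gripper_width: 0.028
time_s: 7.03
tcp_pos: [0.52, -0.0055, 0.1941]
eef_rot: [179.3, -0.1, -162.7]
contact_force: [0.8, 0.6, -1.2]
gripper_width: 0.0282
[ 0.52004355 -0.0055299   0.19408706] [ 1.79328490e+02 -6.83415425e-02 -1.62727589e+02] [ 0.82214174  0.58543796 -1.18349431]
[ 2.08222006 -4.25206152 -0.04735286]
```

```bash
python3 -m inch '[{"x":0.5,"y":-0.95,"z":0,"yaw":0},{"x":0.5,"y":-0.95,"z":0,"yaw":0},{"x":0.5,"y":-0.95,"z":0,"yaw":0},{"x":0.3,"y":-0.5,"z":0,"yaw":0},{"x":0,"y":0,"z":0,"yaw":0}]' && python3 -m inch '[{"x":0,"y":0,"z":0,"yaw":0},{"x":0,"y":0,"z":0,"yaw":0}]'
python3 - <<'E'
from h import *
i,p,d=snap("wrist","w8");s=r.get_state();print(s["tcp_pos"],s["eef_rot"],s["contact_force"])
print(rows([.5019-s["tcp_pos"][0],-.1225-s["tcp_pos"][1],0]))
cv2.imwrite("pics/w8c.png",cv2.resize(p[180:330,220:420],None,fx=4,fy=4)[...,::-1])
E
```

```text
time_s: 7.45
tcp_pos: [0.4951, -0.1073, 0.19]
eef_rot: [179.2, -0.3, -162.9]
contact_force: [0.5, -0.9, -0.9]
gripper_width: 0.0278
time_s: 7.62
tcp_pos: [0.4937, -0.1083, 0.1891]
eef_rot: [179.2, -0.4, -163.1]
contact_force: [0.3, 0.7, -0.9]
gripper_width: 0.0279
[ 0.49380031 -0.10803391  0.18907436] [ 179.18640946   -0.38446823 -163.06643111] [-0.47569646 -0.59813976 -1.00700334]
[-0.1413999  -0.64784201 -0.0101488 ]
```

View pics/w8c.png

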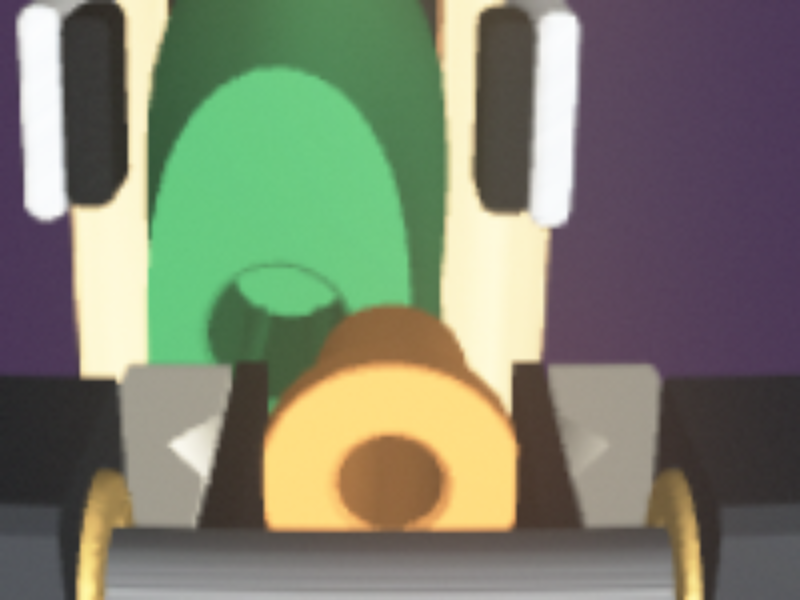

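```bash
cat >> h.py <<'E'
def aim(b,z=.1357,off=(-.0009,.0001,.034)):
    s=r.get_state();Rm=R.from_euler('xyz',s["eef_rot"],degrees=True)
    foot=s["tcp_pos"]+Rm.apply(off);e=Rm.inv().apply(np.r_[b[:2],z]-foot)
    print("tcp",s["tcp_pos"].round(4),s["eef_rot"].round(2),"F",s["contact_force"].round(1),"foot->bore tool mm",(e*1e3).round(2),"units",(e/.025).round(3),"t",s["time_s"])
E
python3 - <<'E'
from h import *
i=r.camera_info("wrist");p=np.load("pics/w8.npz")["p"]
print(onplane("wrist",(289.5,262),.1357,i),bore(p,i,(289.5,262),z=.1357))
aim((.5019,-.1225))
E
```

```text
[ 0.50131495 -0.12209245  0.1357    ] (array([ 0.50127294, -0.12192227]), np.float64(0.010716526396598945), 42)
tcp [ 0.4938 -0.108   0.1891] [ 179.19   -0.38 -163.07] F [-0.5 -0.6 -1. ] foot->bore tool mm [ -2.99 -17.05  19.11] units [-0.12  -0.682  0.765] t 7.6667
```

```bash
python3 -m inch '[{"x":-0.05,"y":-0.35,"z":0.1,"yaw":0},{"x":-0.05,"y":-0.3,"z":0.2,"yaw":0},{"x":0,"y":0,"z":0.1,"yaw":0},{"x":0,"y":0,"z":0,"yaw":0},{"x":0,"y":0,"z":0,"yaw":0}]'
python3 - <<'E'
from h import *
i,p,d=snap("wrist","w9");aim((.5014,-.1221))
print(bore(p,i,(313,270),z=.1357))
E
```

```text
time_s: 8.08
tcp_pos: [0.5024, -0.1217, 0.1771]
eef_rot: [179.2, -0.4, -162.8]
contact_force: [-0.3, 0.0, -0.7]
gripper_width: 0.028
tcp [ 0.5023 -0.1216  0.1771] [ 179.17   -0.41 -162.84] F [-0.2 -1.1 -1.9] foot->bore tool mm [ 1.64 -0.92  7.35] units [ 0.066 -0.037  0.294] t 8.1333
(array([ 0.50660985, -0.12089369]), np.float64(0.011334708223623575), 41)
```

```bash
python3 -m inch '[{"x":0.065,"y":-0.035,"z":0.1,"yaw":0},{"x":0,"y":0,"z":0.1,"yaw":0},{"x":0,"y":0,"z":0,"yaw":0},{"x":0,"y":0,"z":0,"yaw":0}]'
python3 - <<'E'
from h import *
i,p,d=snap("wrist","w10");aim((.5014,-.1221))
cv2.imwrite("pics/w10c.png",cv2.resize(p[210:310,250:390],None,fx=5,fy=5,interpolation=2)[...,::-1])
E
```

```text
time_s: 8.47
tcp_pos: [0.5008, -0.1225, 0.1716]
eef_rot: [179.2, -0.4, -162.8]
contact_force: [-0.1, -0.7, -0.5]
gripper_width: 0.0281
tcp [ 0.5008 -0.1225  0.1716] [ 179.16   -0.41 -162.81] F [ 0.4  0.4 -0.9] foot->bore tool mm [-0.   -0.46  1.88] units [-0.    -0.018  0.075] t 8.5167
```

View pics/w10c.png

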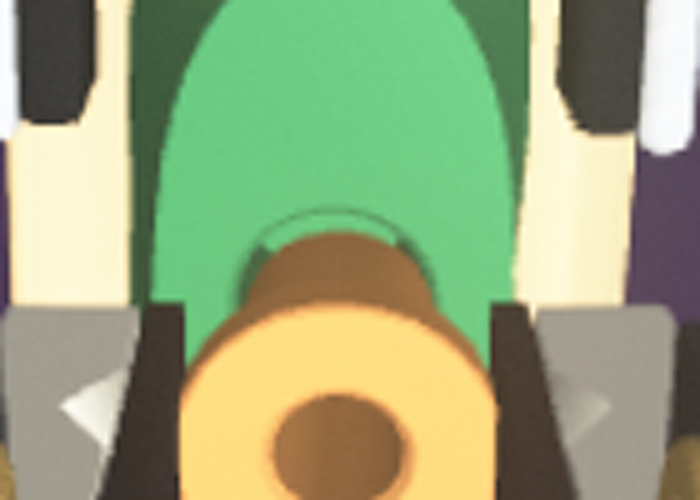

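```bash
python3 -m inch '[{"x":-0.015,"y":-0.01,"z":0.06,"yaw":0},{"x":0,"y":0,"z":0.06,"yaw":0},{"x":0,"y":0,"z":0.06,"yaw":0},{"x":0,"y":0,"z":0.0,"yaw":0}]'
python3 - <<'E'
from h import *
aim((.5014,-.1221))
E
```

```text
time_s: 8.85
tcp_pos: [0.5014, -0.1225, 0.1671]
eef_rot: [179.2, -0.4, -162.8]
contact_force: [-0.6, -0.8, -0.5]
gripper_width: 0.028
tcp [ 0.5014 -0.1225  0.1671] [ 179.17   -0.36 -162.8 ] F [-0.6 -0.8 -0.5] foot->bore tool mm [ 0.61 -0.21 -2.62] units [ 0.025 -0.009 -0.105] t 8.85
```

Foot is 2.6 mm in with no contact force. Continue in small steps.

```bash
python3 -m inch '[{"x":0.0,"y":0,"z":0.06,"yaw":0},{"x":0,"y":0,"z":0.06,"yaw":0},{"x":0,"y":0,"z":0.0,"yaw":0}]'; python3 -m inch '[{"x":0.0,"y":0,"z":0.06,"yaw":0},{"x":0,"y":0,"z":0.06,"yaw":0},{"x":0,"y":0,"z":0.0,"yaw":0}]'
python3 - <<'E'
from h import *
aim((.5014,-.1221))
E
```

```text
time_s: 9.1
tcp_pos: [0.5014, -0.1224, 0.1637]
eef_rot: [179.2, -0.4, -162.8]
contact_force: [0.3, -0.1, -0.8]
gripper_width: 0.0278
time_s: 9.35
tcp_pos: [0.5014, -0.1224, 0.1604]
eef_rot: [179.2, -0.4, -162.8]
contact_force: [-1.1, 0.6, -0.6]
gripper_width: 0.0279
tcp [ 0.5014 -0.1224  0.1604] [ 179.17   -0.36 -162.8 ] F [-1.1  0.6 -0.6] foot->bore tool mm [ 0.66 -0.18 -9.32] units [ 0.027 -0.007 -0.373] t 9.35
```

```bash
for k in 1 2 3; do python3 -m inch '[{"x":0.0,"y":0,"z":0.06,"yaw":0},{"x":0,"y":0,"z":0.06,"yaw":0},{"x":0,"y":0,"z":0.0,"yaw":0}]'; done
python3 - <<'E'
from h import *
aim((.5014,-.1221))
E
```

```text
time_s: 9.6
tcp_pos: [0.5015, -0.1224, 0.1571]
eef_rot: [179.2, -0.4, -162.8]
contact_force: [-0.5, -0.1, -1.0]
gripper_width: 0.0281
time_s: 9.85
tcp_pos: [0.5016, -0.1225, 0.1539]
eef_rot: [179.2, -0.3, -162.8]
contact_force: [0.7, -0.1, 0.2]
gripper_width: 0.0279
time_s: 10.1
tcp_pos: [0.5018, -0.1226, 0.1509]
eef_rot: [179.2, -0.3, -162.8]
contact_force: [-0.4, 0.1, 0.3]
gripper_width: 0.0275
tcp [ 0.5018 -0.1226  0.1509] [ 179.23   -0.32 -162.78] F [-0.4  0.1  0.3] foot->bore tool mm [  1.06   0.31 -18.81] units [ 0.042  0.012 -0.752] t 10.1
```

Run:
```python
from h import *
i,p,d=snap("wrist","w11")
for f in("w10","w11"):
    p=np.load(f"pics/{f}.npz")["p"];hsv=cv2.cvtColor(p,cv2.COLOR_RGB2HSV);b=(hsv[...,1]>90)&(hsv[...,0]<30);b[:230]=0;b[313:]=0;b[:,:270]=0;b[:,370:]=0
    print(f,cv2.boundingRect(cents(b&(p.max(2)>225))[0]),cv2.fitEllipse(cents(b&(p.max(2)<190)&(np.indices(b.shape)[0]>283))[0]))
```

```text
w10 (286, 271, 63, 41) ((317.61962890625, 300.7055969238281), (23.268909454345703, 25.409412384033203), 114.0315933227539)
w11 (286, 271, 63, 41) ((317.61962890625, 300.7055969238281), (23.268909454345703, 25.409412384033203), 114.0315933227539)
```

```bash
for k in 1 2; do python3 -m inch '[{"x":0.0,"y":0,"z":0.06,"yaw":0},{"x":0,"y":0,"z":0.0,"yaw":0}]'; done
python3 - <<'E'
from h import *
for k in range(2):aim((.5014,-.1221));r.capture("wrist")
E
```

```text
time_s: 10.32
tcp_pos: [0.5019, -0.1227, 0.1496]
eef_rot: [179.2, -0.3, -162.8]
contact_force: [-0.1, 0.1, 1.2]
gripper_width: 0.028
time_s: 10.48
tcp_pos: [0.502, -0.1226, 0.1483]
eef_rot: [179.2, -0.3, -162.8]
contact_force: [-1.1, -0.5, 0.9]
gripper_width: 0.0285
tcp [ 0.502  -0.1226  0.1483] [ 179.25   -0.28 -162.77] F [-1.1 -0.5  0.9] foot->bore tool mm [  1.25   0.42 -21.35] units [ 0.05   0.017 -0.854] t 10.4833
tcp [ 0.502  -0.1226  0.1484] [ 179.25   -0.28 -162.77] F [-0.6  0.3  1.4] foot->bore tool mm [  1.3    0.41 -21.26] units [ 0.052  0.016 -0.851] t 10.5333
```

```bash
python3 -m inch '[{"x":0,"y":0,"z":0,"yaw":0},{"x":0,"y":0,"z":0,"yaw":0},{"x":0,"y":0,"z":0,"yaw":0},{"x":0,"y":0,"z":0,"yaw":0}]' 0.1 40 && python3 -m inch '[{"x":0,"y":0,"z":-0.3,"yaw":0},{"x":0,"y":0,"z":-0.4,"yaw":0},{"x":0,"y":0,"z":-0.4,"yaw":0},{"x":0,"y":0,"z":0,"yaw":0},{"x":0,"y":0,"z":0,"yaw":0}]' -1
python3 - <<'E'
from h import *
i,p,d=snap("wrist","w12");aim((.5014,-.1221))
for b in bush(p,i,z=.149,box=(250,100,390,305))[:1]:print(b)
cv2.imwrite("pics/w12c.png",cv2.resize(p[180:310,250:390],None,fx=5,fy=4.6,interpolation=2)[...,::-1])
E
```

```text
time_s: 10.92
tcp_pos: [0.502, -0.1224, 0.1481]
eef_rot: [179.2, -0.3, -162.8]
contact_force: [-0.1, -0.8, -0.4]
gripper_width: 0.0464
time_s: 11.33
tcp_pos: [0.5025, -0.1227, 0.1791]
eef_rot: [179.2, -0.2, -162.8]
contact_force: [-0.1, -0.8, 0.1]
gripper_width: 0.0205
tcp [ 0.5028 -0.1228  0.1793] [ 179.25   -0.21 -162.77] F [-0.  -0.2 -0. ] foot->bore tool mm [1.87 0.37 9.61] units [0.075 0.015 0.384] t 11.3833
(2421.0, ((320.88897705078125, 276.6588134765625), 35.163116455078125), (289, 244, 62, 61), array([ 0.50418186, -0.1199798 ,  0.149     ]))
```

View pics/w12c.png

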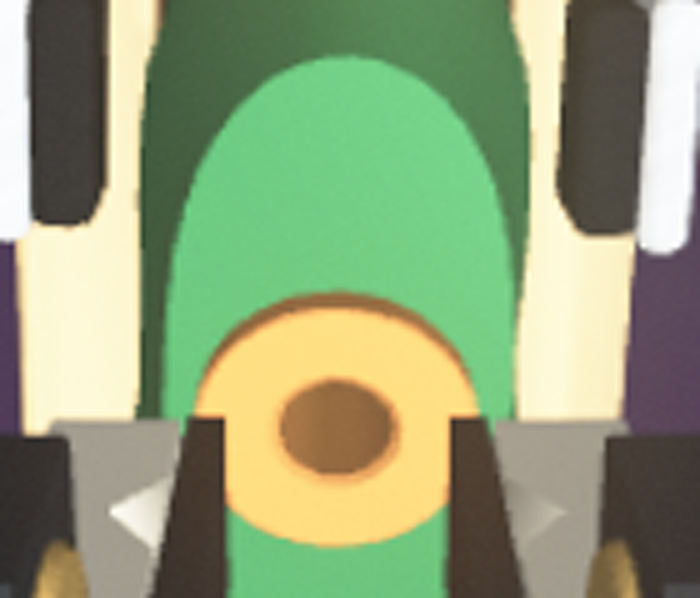

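```bash
python3 -m inch '[{"x":0,"y":0,"z":0.2,"yaw":0},{"x":0,"y":0,"z":0,"yaw":0},{"x":0,"y":0,"z":0,"yaw":0},{"x":0,"y":0,"z":0,"yaw":0}]' -1 40
python3 - <<'E'
from h import *
p=np.load("pics/w12.npz")["p"];q=tray((317.4,273),.0305);print(q)
aim((.502,-.1226),.149,(0,0,.011))
E
```

```text
time_s: 11.72
tcp_pos: [0.5022, -0.1226, 0.1732]
eef_rot: [179.2, -0.2, -162.8]
contact_force: [-0.1, -0.8, -0.4]
gripper_width: 0.0003
[-6.00574070e-04  8.18714246e-05  3.05000000e-02]
tcp [ 0.5022 -0.1226  0.1732] [ 179.22   -0.24 -162.78] F [-0.1 -0.8 -0.4] foot->bore tool mm [ 0.04 -0.27 13.17] units [ 0.001 -0.011  0.527] t 11.7167
```

```bash
python3 -m inch '[{"x":0,"y":0,"z":0.2,"yaw":0},{"x":0,"y":0,"z":0.15,"yaw":0},{"x":0,"y":0,"z":0,"yaw":0},{"x":0,"y":0,"z":0,"yaw":0}]'; for k in 1 2 3; do python3 -m inch '[{"x":0.0,"y":0,"z":0.06,"yaw":0},{"x":0,"y":0,"z":0.0,"yaw":0}]'; done
```

```text
time_s: 12.05
tcp_pos: [0.5016, -0.1225, 0.1625]
eef_rot: [179.2, -0.3, -162.8]
contact_force: [-0.4, -0.2, -0.3]
gripper_width: 0.0004
time_s: 12.22
tcp_pos: [0.5014, -0.1225, 0.1605]
eef_rot: [179.2, -0.4, -162.8]
contact_force: [0.0, -0.3, -0.3]
gripper_width: 0.0003
time_s: 12.38
tcp_pos: [0.5016, -0.1226, 0.1592]
eef_rot: [179.2, -0.4, -162.8]
contact_force: [-0.0, -0.6, 1.2]
gripper_width: 0.0007
time_s: 12.55
tcp_pos: [0.5016, -0.1227, 0.1581]
eef_rot: [179.2, -0.4, -162.8]
contact_force: [-2.0, 0.2, 2.6]
gripper_width: 0.0004
```

```bash
for k in 1 2 3 4; do python3 -m inch '[{"x":0.0,"y":0,"z":0.06,"yaw":0},{"x":0,"y":0,"z":0.0,"yaw":0}]' | grep -E 'tcp|force'; done
```

```text
tcp_pos: [0.5016, -0.1228, 0.1572]
contact_force: [-1.5, 1.1, 3.6]
tcp_pos: [0.5016, -0.1228, 0.1564]
contact_force: [-1.5, 0.5, 4.2]
tcp_pos: [0.5016, -0.1228, 0.1558]
contact_force: [-1.8, 0.9, 5.5]
tcp_pos: [0.5016, -0.1228, 0.1553]
contact_force: [-3.4, 1.0, 6.6]
```

```bash
for k in 1 2 3; do python3 -m inch '[{"x":0.0,"y":0,"z":0.1,"yaw":0},{"x":0,"y":0,"z":0.1,"yaw":0}]' | grep -E 'tcp|force'; done
```

```text
tcp_pos: [0.5016, -0.1228, 0.1521]
contact_force: [-6.1, 1.8, 14.6]
tcp_pos: [0.5016, -0.1228, 0.1496]
contact_force: [-8.2, 3.1, 18.2]
tcp_pos: [0.5016, -0.1228, 0.148]
contact_force: [-8.9, 3.8, 22.2]
```

```bash
python3 -m inch '[{"x":0,"y":0,"z":-0.1,"yaw":0},{"x":0,"y":0,"z":-0.3,"yaw":0},{"x":0,"y":0,"z":-0.7,"yaw":0},{"x":0,"y":0,"z":-1,"yaw":0},{"x":0,"y":0,"z":-0.6,"yaw":0}]'  && python3 -m inch '[{"x":-0.1,"y":0,"z":-0.3,"yaw":0},{"x":0,"y":0,"z":0,"yaw":0},{"x":0,"y":0,"z":0,"yaw":0}]'
python3 - <<'E'
from h import *
i,p,d=snap("wrist","w13");s=r.get_state();print(s["tcp_pos"],s["contact_force"],s["time_s"])
T=np.array(i["pose"])
v,u=np.mgrid[150:300,260:380];K=i["mtx"]
x=(u-K[0][2])/K[0][0];y=(v-K[1][2])/K[1][1];t=np.hypot(x,y);q=np.stack([x*np.sinc(t/np.pi),y*np.sinc(t/np.pi),np.cos(t)],-1)
P=(q/q[...,2:]*d[150:300,260:380,None])@T[:3,:3].T+T[:3,3]
hsv=cv2.cvtColor(p,cv2.COLOR_RGB2HSV)[150:300,260:380];dd=d[150:300,260:380]>0
br=(hsv[...,1]>90)&(hsv[...,0]<30)&(p[150:300,260:380].max(2)>200)&dd
gr=(hsv[...,0]>50)&(hsv[...,0]<80)&(hsv[...,2]>180)&dd
def plane(m):
    Q=P[m]
    for _ in range(4):
        A=np.c_[Q[:,:2]-[.502,-.1225],np.ones(len(Q))];c=np.linalg.lstsq(A,Q[:,2],rcond=None)[0];e=np.abs(A@c-Q[:,2]);Q=Q[e<max(.001,2.5*np.median(e))]
    return c.round(4),len(Q),Q.mean(0).round(4)
print("flange",plane(br));print("last",plane(gr))
print(bush(p,i,z=.142,box=(250,100,390,300))[:1])
cv2.imwrite("pics/w13c.png",cv2.resize(p[150:300,250:390],None,fx=5,fy=4,interpolation=2)[...,::-1])
E
```

```text
time_s: 14.13
tcp_pos: [0.5, -0.1231, 0.216]
eef_rot: [179.3, -0.4, -162.5]
contact_force: [0.3, 0.3, 0.6]
gripper_width: 0.0004
time_s: 14.38
tcp_pos: [0.5045, -0.1222, 0.2269]
eef_rot: [179.4, -0.0, -162.5]
contact_force: [-1.0, -0.5, -0.2]
gripper_width: 0.0008
[ 0.50444477 -0.12222436  0.22669072] [0.15117888 0.44193553 0.78675957] 14.4333
flange (array([-0.0102,  0.016 ,  0.1421]), 1116, array([ 0.5026, -0.123 ,  0.1421]))
last (array([ 0.0019, -0.0018,  0.1354]), 2645, array([ 0.4953, -0.1243,  0.1354]))
[(1550.0, ((316.14398193359375, 235.34573364257812), 22.846647262573242), (294, 213, 45, 45), array([ 0.50191371, -0.12302379,  0.142     ]))]
```

View pics/w13c.png

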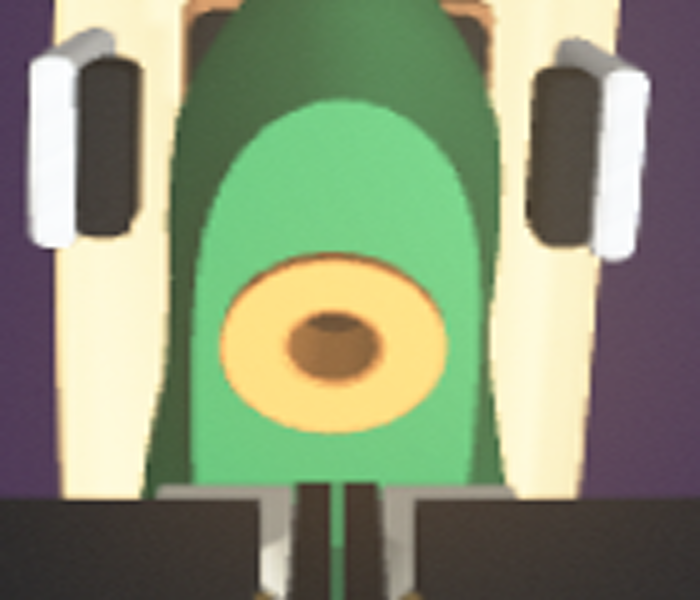

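```bash
python3 -m inch '[{"x":0.09,"y":0,"z":0.4,"yaw":0},{"x":0,"y":0,"z":0.7,"yaw":0},{"x":0,"y":0,"z":0.7,"yaw":0},{"x":0,"y":0,"z":0.3,"yaw":0},{"x":0,"y":0,"z":0,"yaw":0}]' && python3 -m inch '[{"x":0,"y":0,"z":0,"yaw":0},{"x":0,"y":0,"z":0,"yaw":0}]'; python3 -c "
from h import *
aim((.502,-.123),.1417,(0,0,.011))"
```

```text
time_s: 14.85
tcp_pos: [0.4989, -0.1224, 0.166]
eef_rot: [179.3, -0.3, -162.6]
contact_force: [-0.5, 0.4, 0.3]
gripper_width: 0.0001
time_s: 15.02
tcp_pos: [0.4979, -0.1226, 0.1646]
eef_rot: [179.2, -0.6, -162.6]
contact_force: [-0.1, -0.2, -0.4]
gripper_width: 0.0008
tcp [ 0.4979 -0.1226  0.1646] [ 179.25   -0.55 -162.59] F [-0.1 -0.2 -0.4] foot->bore tool mm [-4.02 -1.95 11.79] units [-0.161 -0.078  0.472] t 15.0167
```

```bash
python3 -m inch '[{"x":-0.17,"y":-0.07,"z":0.15,"yaw":0},{"x":0,"y":0,"z":0.1,"yaw":0},{"x":0,"y":0,"z":0.0,"yaw":0},{"x":0,"y":0,"z":0,"yaw":0}]' >/dev/null; python3 -c "
from h import *
aim((.502,-.123),.1417,(0,0,.011))"; for k in 1 2; do python3 -m inch '[{"x":0.0,"y":0,"z":0.06,"yaw":0},{"x":0.0,"y":0,"z":0.06,"yaw":0}]' | grep -E 'tcp|force'; done
```

```text
tcp [ 0.5043 -0.1229  0.1593] [ 179.3    -0.38 -162.58] F [ 0.3  0.  -0.8] foot->bore tool mm [2.06 0.39 6.63] units [0.083 0.016 0.265] t 15.35
tcp_pos: [0.5048, -0.1229, 0.1569]
contact_force: [0.6, 0.4, -0.7]
tcp_pos: [0.5049, -0.1229, 0.154]
contact_force: [0.1, 0.0, 0.5]
```

```bash
python3 -m inch '[{"x":0.1,"y":0.0,"z":-0.08,"yaw":0},{"x":0,"y":0,"z":0,"yaw":0},{"x":0,"y":0,"z":0.0,"yaw":0}]' | grep -E 'tcp|force'; for k in 1 2 3; do python3 -m inch '[{"x":0.0,"y":0,"z":0.06,"yaw":0},{"x":0.0,"y":0,"z":0.06,"yaw":0}]' | grep -E 'tcp|force'; done
```

```text
tcp_pos: [0.5019, -0.1237, 0.1557]
contact_force: [-0.1, -0.7, -0.1]
tcp_pos: [0.5021, -0.1237, 0.1531]
contact_force: [-0.3, -0.3, -0.0]
tcp_pos: [0.5023, -0.1238, 0.1506]
contact_force: [-4.2, 2.3, 10.2]
tcp_pos: [0.5024, -0.1238, 0.1493]
contact_force: [-6.4, 3.9, 14.1]
```

```bash
for k in 1 2; do python3 -m inch '[{"x":0.0,"y":0,"z":0.07,"yaw":0},{"x":0.0,"y":0,"z":0.07,"yaw":0}]' | grep -E 'tcp|force'; done;  python3 -m inch '[{"x":0.0,"y":0,"z":0.08,"yaw":0}]' | grep -E 'tcp|force'
```

```text
tcp_pos: [0.5024, -0.1238, 0.1485]
contact_force: [-6.8, 4.1, 17.4]
tcp_pos: [0.5024, -0.1238, 0.1483]
contact_force: [-6.9, 4.3, 18.2]
tcp_pos: [0.5024, -0.1238, 0.1481]
contact_force: [-6.9, 4.2, 19.2]
```

```bash
for k in 1 2 3; do python3 -m inch '[{"x":0.0,"y":0,"z":0.09,"yaw":0}]' | grep -E 'tcp|force'; done
```

```text
tcp_pos: [0.5024, -0.1238, 0.1478]
contact_force: [-7.0, 4.0, 20.5]
tcp_pos: [0.5024, -0.1238, 0.1475]
contact_force: [-8.3, 5.1, 21.1]
tcp_pos: [0.5024, -0.1238, 0.1473]
contact_force: [-8.6, 4.8, 22.6]
```

```bash
python3 -m inch '[{"x":0.0,"y":0,"z":0.1,"yaw":0}]' | grep -E 'tcp|force'; python3 -m inch '[{"x":0,"y":0,"z":-0.1,"yaw":0},{"x":0,"y":0,"z":-0.3,"yaw":0},{"x":0,"y":0,"z":-0.7,"yaw":0},{"x":0,"y":0,"z":-1,"yaw":0},{"x":0,"y":0,"z":-0.6,"yaw":0}]'  && python3 -m inch '[{"x":-0.1,"y":0,"z":-0.3,"yaw":0},{"x":0,"y":0,"z":0,"yaw":0},{"x":0,"y":0,"z":0,"yaw":0}]'
cat > chk.py <<'E'
from h import *
import sys
i,p,d=snap("wrist",sys.argv[1])
D=np.median([r.capture("wrist")[1] for _ in range(7)],0)
T=np.array(i["pose"]);v,u=np.mgrid[150:300,260:380];K=i["mtx"]
x=(u-K[0][2])/K[0][0];y=(v-K[1][2])/K[1][1];t=np.hypot(x,y);q=np.stack([x*np.sinc(t/np.pi),y*np.sinc(t/np.pi),np.cos(t)],-1)
P=(q/q[...,2:]*D[150:300,260:380,None])@T[:3,:3].T+T[:3,3]
W=p[150:300,260:380];hsv=cv2.cvtColor(W,cv2.COLOR_RGB2HSV);dd=D[150:300,260:380]>0
br=(hsv[...,1]>90)&(hsv[...,0]<30)&(W.max(2)>200)&dd
gr=(hsv[...,0]>50)&(hsv[...,0]<80)&(hsv[...,2]>180)&dd
br=cv2.erode(br.astype(np.uint8),np.ones((3,3)))>0
c=P[br].mean(0);gr&=np.hypot(P[...,0]-c[0],P[...,1]-c[1])<.03
gr=cv2.erode(gr.astype(np.uint8),np.ones((5,5)))>0
for n,m in(("flange",br),("last",gr)):
    Q=P[m]
    for _ in range(4):
        A=np.c_[Q[:,:2]-c[:2],np.ones(len(Q))];k=np.linalg.lstsq(A,Q[:,2],rcond=None)[0];e=np.abs(A@k-Q[:,2]);Q=Q[e<max(.0008,2.5*np.median(e))]
    print(n,k.round(4),len(Q),"med z",np.median(P[m][:,2]).round(4))
print("centre",c[:2].round(4),"t",r.get_state()["time_s"])
E
python3 chk.py w14
```

```text
tcp_pos: [0.5024, -0.1238, 0.147]
contact_force: [-8.9, 5.2, 24.4]
time_s: 17.6
tcp_pos: [0.5003, -0.124, 0.2156]
eef_rot: [179.6, -0.2, -162.1]
contact_force: [1.5, 0.5, 0.4]
gripper_width: 0.0008
time_s: 17.85
tcp_pos: [0.5045, -0.1231, 0.2265]
eef_rot: [179.7, 0.1, -162.1]
contact_force: [-0.3, 0.3, -0.3]
gripper_width: 0.0004
flange [-0.007   0.0201  0.1424] 1037 med z 0.1424
last [ 0.0021 -0.0005  0.1361] 1625 med z 0.1361
centre [ 0.5023 -0.1231] t 18.25
```

```bash
python3 -c "
from plant import r
s=r.get_state();print(s['tcp_pos'],s['contact_force'],s['time_s']);print(r.close_job())"
```

```text
[ 0.50424553 -0.12326511  0.22616118] [ 1.15778516  0.61975009 -0.48169306] 18.25
the job is handed in; nothing more can be done
None
```

I fitted the bushing into the bore of the last, pressed it home and handed the job in at 18.3 s; no verdict was reported. I gripped it by the flange, started it straight in the bore by camera and let go with the foot about 21 mm deep. I then pressed it down in two goes with the closed fingers.

**Last checks:**
- **Pressing force:** it reached 24.4 N vertical, about 26.5 N in all with the sideways part, under the 30 N limit. The ribs need 18 N at most, and over the last steps the force rose at least as steeply as the rubber pads alone would make it.
- **Height:** depth readings put the flange top 6.3 mm above the last; home is 6.0 mm.
- **Position and tilt:** the axis is about 1 mm from the measured bore centre and the flange tilts about 0.02 rad.
- **Release:** the arm is about 70 mm above the bushing and touches nothing.

**Disagreements and gaps:**
- **First press:** it stopped at 22 N with the depth reading at 6.7 mm, and I couldn't tell whether it was fully home, so I pressed a second time.
- **Sideways force:** about 10 N showed while pressing, from the fingertips rubbing on the flange.
- **Mug, tin and hammer:** I did not measure them again at the end; the arm never came near them.

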